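Clamp the dop transfer jig to the slotted plate

ROBOT

A 6-joint arm with a two-finger parallel gripper is mounted at the origin on the work surface. World frame = base frame: x ahead of the robot, y to its left, z up, the work surface at z = 0. Lengths are in mm, angles in rad, forces in N, time in s.
With the tool pointing down it reaches from about 350 to 875 mm from the base axis. Payload 4.2 kg.
Tool frame: the origin (TCP) lies at the very end of the fingers, on their centre line; the grasp point (between the pads) lies 19 mm behind it; z points along the fingers, y is the line along which they close (so a half turn about z gives the same grasp; the last joint's range is limited). The gripper opens to 85 mm and grips with 20 to 120 N. Pads are 22 mm wide; open, the fingers measure 114 mm over their backs; the gripper's body (76 mm by 85 mm) begins 54 mm behind the grasp point. The pads swing forward as they close: fully open they stand 13 mm farther back than shut.
Start: joints at [-1.056, 0.385, 0.008, 0, -1.194, -0.259], TCP at [158.154, -604.638, 231.312] pointing down, gripper open.
Joint ranges: [-3.14, 3.14], [-1.21, 2.06], [-1.07, 1.41], [-3.16, 2.05], [-2.99, -0.16], [-3.1, 3.1]. Speed limits (rad/s): [2.79, 2.79, 3.14, 3.14, 3.14, 3.14].

INTERFACE

Orientations are given as a unit quaternion [x, y, z, w].
In Python, from bench import arm, optics gives the robot as it stands. The module is installed in compiled form; this text tells all that it offers.
- The arm moves only by the tool step_arm, never from a script. Its argument "motion" is a list of rows, each an object with "dr": the turn, a rotation vector about the tool's x, y, z in units of 8 degrees (1.0 is 8 degrees), a list of three; "slide": the shift along the tool's x, y, z in mm, a list of three; "jaw": the finger opening in mm, from 0 to 85.4. A call has exactly 8 rows; each row is the pose to reach, as a shift and turn from the pose commanded when the call began, along the tool's axes at that moment; what a row does not reach only later rows make up. A row lasts 1/8 s, in which the tool goes at most 62.5 mm and 10.7 degrees, less where a joint would pass 70% of its speed; a pose out of reach is approached as far as the arm can. A call with a gripper value outside its range is refused whole. The fingers move at their own pace and stop on an object; the grip force is fixed at half the most. Time passes only in rows, so rows that repeat a pose let the fingers close, or fill a call up. It gives the time, the measured TCP pose, the force, the opening and the grip force at its end, in the units of the state.
- arm.read_state(): the state, without advancing time (a new reading comes with each control period).
- optics.get_image(name): name is "scene" or "side" or "wrist"; returns the picture (420x560x3 uint8, blue, green, red); there is no depth.
- optics.camera_info(name): a dict with "camera_matrix" (3x3 intrinsics, pixels), "view" (4x4, takes a point from world to camera coordinates); the wrist camera has in their place "T_tool_cam" (4x4, takes a point from camera to tool coordinates, whose origin is the TCP and whose axes are the flange's). Camera axes: x right, y up, looking along -z (the intrinsics and any distortion apply to the point x, -y, -z); pixel columns grow to the right and rows downward; lengths in mm; the calibration is good to about 2 mm. A picture is of the moment at which its call begins: read the wrist's pose just before it. camera_info takes no time and is no camera call.
- arm.job_done(): hands the job in; it is judged then, once.
The state is a dict: "clock": time; "joints": joint angles; "joint_vel": joint speeds; "joint_efforts": joint torques, N m; "position": TCP position; "ee_rot": TCP orientation; "contact_force": force on the tool from outside, world axes, zero at the start; "wrist_torque": the same for the moment, N m; "gripper_width": finger opening in mm; "grasp_force": force on a finger pad.
Only numpy, scipy, OpenCV 4.12 (cv2) and the standard library are available. Lean on these libraries where they do the work, as an engineer would, in place of code of your own. Each camera call takes 0.05 s, during which the arm holds its last target. There are 200 camera calls.

TASK

Clamp the gem-cutter's transfer jig to the slotted plate where it stands: take the T-bolt with its knob from the wooden rack, let its head into the slot in front of the jig's notch, turn it square under the lips and slide it fully home into the notch. Then tighten the knob firmly by hand, without wrenching it, so that it grips the foot. Do not shove the jig out of place or press the bolt hard on the plate, and leave the other things on the bench alone.

Things in the scene. Friction and masses are not known exactly. Their poses are not given: they have to be found in the camera images.
- plate: Aluminium T-slotted plate fixed on the bench, 170 (x) x 340 (y) x 22 mm high; origin at the centre of its underside, z up. Two T-slots run along its whole y length, centred at x = -40 and +40 mm. Each has a mouth 14 mm wide between two lips 7 mm thick (z 15 to 22 mm), and below them a channel 26 mm wide and 10 mm high (z 5 to 15 mm).
- jig: Dop transfer jig, 1.4 to 1.9 kg, standing loose over one of the two slots: a steel foot 60 (x) x 167 (y) x 8 mm and on its rear part (y -40 to 40 mm) a V-block 55 mm high with brass dops and a blue stone. Origin at the underside below the middle of the V-block; y points along the slot to the foot's open end (y = 125 mm). A push of over about 7 N along the plate shifts it.
- jig_seat (a point): Point on top of the jig's foot, 105 mm along jig y from its origin: the place of the T-bolt's axis when its shank lies fully home against the bottom of the foot's U-notch. The notch is 15 mm wide and centred over the slot; its open end is 20 mm in front of this point, the V-block 65 mm behind it.
- bolt: Steel T-bolt, loose, 67 mm long, 100 g plus the 140 g knob it carries. Origin at the centre of the underside of its T-head, z up along the shank. Head 12.4 mm wide (x), 25.4 mm long (y), 6 mm high; shank 10 mm thick. A yellow stripe across the shank's top end lies along the head (y).
- bolt_head (a point): Centre of the T-head, 3 mm above its underside, axes as the bolt. Two corners (+x+y and -x-y) are cut away: let lengthwise into a slot, the head can be turned clockwise (from above) under the lips until it stops against the channel's sides, 0 to 9 degrees past square; counter-clockwise it jams at about 40 degrees.
- knob_grip (a point): Centre of the knob's black fluted grip, 36 mm in diameter and 20 mm high: grip it here. A hub and a steel flange 42 mm in diameter are below it; the flange's underside, 27 mm below this point, bears on the jig's foot. At the start it is 22.6 to 24.4 mm above the underside of the T-head, that is 1.6 to 3.4 mm more than head, lips and foot together.
- knob: The steel knob on the bolt's thread (8 mm a turn, clockwise from above tightens: knob down, bolt up). Thread friction (0.05 N m) takes the bolt round until the head stops. After 1 to 3 rad flange and head both bear, felt in turning as a torque above 0.15 N m. Tight by hand is 0.4 to 0.8 rad more (the grip grows by some 75 N a rad); under 0.2 is loose, over 1.2 wrenched. Origin: flange underside.
- rack: Wooden rack fixed on the bench, 60 (x) x 110 (y) x 36 mm high, with two upright dops at its +y end that reach 40 mm above it. Origin at the centre of its underside.
- rack_pocket (a point): Centre of the mouth of the pocket in the rack's top face (15.5 x 29 mm, long side along rack y, 20 mm deep). The T-bolt stands in it, its head on the pocket's floor and lying along rack y, the knob above the rack.
- block: Bystander: ground steel setting block 50 x 70 x 28 mm standing loose over the plate's other slot. Origin at the centre of its underside.
- lap: Bystander: spare copper lap, a disc 150 mm in diameter and 12 mm thick, lying on the bench. Origin at the centre of its underside.
- loupe: Bystander: small steel folding loupe, a ring 26 mm in diameter and 22 mm high with a short handle. Origin on the bench, near the ring.
- jar: Bystander: jar of polishing compound with a red cap, 52 mm in diameter, 62 mm high. Origin at the centre of its underside.
Mind the look-alikes: they are no part of the job. Leave any orange or purple look-alike of the bolt alone. Several things have the shape of the jig; the one meant has the colours described above.

How it is judged:
By the outcome, as a careful person would: the job done as asked, in the order asked, and still so for the second after the job is handed in, with the robot touching nothing.
It also fails if it takes over 72 s, if anything falls off the work surface, if the arm or the gripper's body presses on something with over 40 N, if the wrist force passes 120 N, or if a joint passes its speed limit or range.

## Working session

There is one attempt and no reset: what is moved stays moved. The work goes in short steps, Python scripts to look and compute and a tool call to move; the robot and the scene stay as the last step left them, time stands still between calls to the robot, and variables do not carry over. Pictures are saved under pics/ and viewed, at most 10 in all, crops included, and the job is handed in when it is done.

Besides the shell and the picture viewer there is one more tool, called in YAML: its name, and indented under it one key for each argument. step_arm: Moves the arm, as the interface text tells. Its arguments: {"type":"object","properties":{"motion":{"type":"array","items":{"type":"object","properties":{"dr":{"type":"array","items":{"type":"number"}},"slide":{"type":"array","items":{"type":"number"}},"jaw":{"type":"number"}}}}},"required":["motion"]}

```bash
mkdir -p pics
cat > h.py <<'E'
import numpy as np, cv2
from bench import arm, optics
from scipy.spatial.transform import Rotation as R
def snap(n,f):
    s=arm.read_state(); im=optics.get_image(n); cv2.imwrite('pics/'+f,im); return s,im
def cam(n,s=None):
    i=optics.camera_info(n); K=np.array(i['camera_matrix'])
    if n=='wrist':
        T=np.eye(4);T[:3,:3]=R.from_quat(s['ee_rot']).as_matrix();T[:3,3]=s['position']
        V=np.linalg.inv(T@np.array(i['T_tool_cam']))
    else: V=np.array(i['view'])
    return K,V,i
def ray(n,px,z,s=None):
    K,V,i=cam(n,s); d=np.array(i.get('distortion',i.get('dist',np.zeros(5))),float)
    u=cv2.undistortPoints(np.array([[px]],float),K,d)[0,0]
    C=np.linalg.inv(V); o=C[:3,3]; r=C[:3,:3]@np.array([u[0],-u[1],-1])
    return o+r*(z-o[2])/r[2]
def proj(n,P,s=None):
    K,V,i=cam(n,s); p=V[:3,:3]@np.array(P)+V[:3,3]; q=K@np.array([p[0],-p[1],-p[2]]); return q[:2]/q[2]
E
python3 - <<'E'
from h import *
for n in ('scene','side','wrist'):
    s,im=snap(n,n+'0.png'); print(n,optics.camera_info(n))
print(s)
a=cv2.imread('pics/scene0.png');b=cv2.imread('pics/side0.png')
E
```

```text
scene {'camera_matrix': array([[538.05995626,   0.        , 275.23059615],
       [  0.        , 538.05995626, 204.82123295],
       [  0.        ,   0.        ,   1.        ]]), 'view': array([[-2.45292839e-01,  9.69431614e-01, -5.81102962e-03,
         1.66877572e+02],
       [-7.94128386e-01, -1.97490998e-01,  5.74767267e-01,
         4.21057559e+02],
       [ 5.56049934e-01,  1.45600998e-01,  8.18296291e-01,
        -1.58720921e+03],
       [ 0.00000000e+00,  0.00000000e+00,  0.00000000e+00,
         1.00000000e+00]])}
side {'camera_matrix': array([[505.01749399,   0.        , 278.72695288],
       [  0.        , 505.01749399, 205.27874188],
       [  0.        ,   0.        ,   1.        ]]), 'view': array([[-9.70808475e-01, -2.39276251e-01,  1.66667552e-02,
         5.58147232e+02],
       [ 1.27649207e-01, -4.56577748e-01,  8.80478529e-01,
        -1.75440614e+02],
       [-2.03067932e-01,  8.56903516e-01,  4.73792970e-01,
        -1.03943575e+03],
       [ 0.00000000e+00,  0.00000000e+00,  0.00000000e+00,
         1.00000000e+00]])}
wrist {'camera_matrix': array([[302.7699405
[... 511 characters left out ...]
nts': array([-1.05641675e+00,  3.85455791e-01,  6.74934681e-03, -4.21410284e-04,
       -1.19398492e+00, -2.58617365e-01]), 'joint_vel': array([-0.00074151, -0.00321678,  0.00387783,  0.00040882,  0.00142332,
       -0.00123607]), 'joint_efforts': array([-5.84689697e-04, -3.93317878e+01,  1.88929081e+01,  4.19801965e+00,
       -2.58372602e-03,  2.09791246e-06]), 'position': array([ 158.00498305, -604.15715087,  230.34224645]), 'ee_rot': array([-1.27455695e-01,  9.91843793e-01,  9.51449785e-04, -1.75762744e-04]), 'contact_force': array([0.09966766, 0.48812103, 0.30847576]), 'wrist_torque': array([ 0.06122471,  0.03668577, -0.02441344]), 'grasp_force': 0.0, 'gripper_width': 85.46864193259091}
```

View pics/scene0.png

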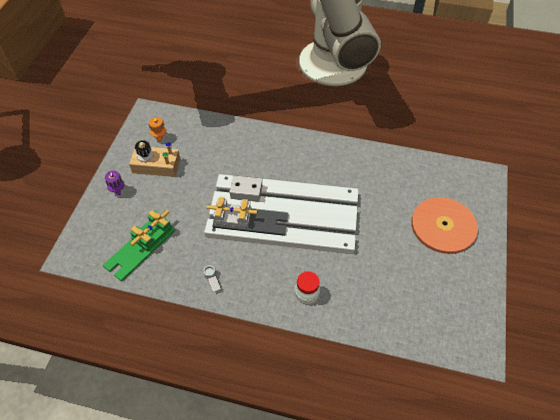

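View pics/side0.png

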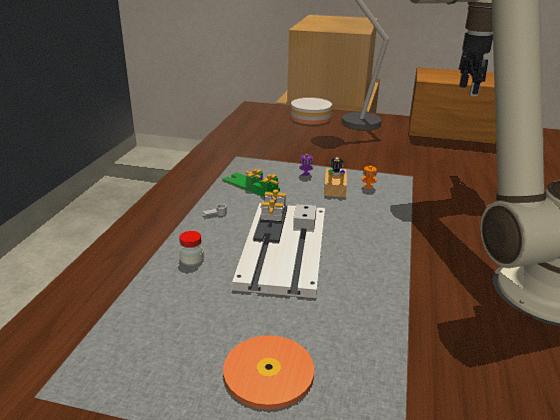

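Run:
```python
from h import *
a=cv2.imread('pics/scene0.png')
c1=cv2.resize(a[110:200,95:195],(400*1,360),interpolation=cv2.INTER_CUBIC)
c2=cv2.resize(a[170:260,200:300],(400,360),interpolation=cv2.INTER_CUBIC)
cv2.imwrite('pics/crop1.png',np.hstack([c1,c2]))
print('knob',ray('scene',(143,145),70),'rack corners',[ray('scene',p,36).round() for p in((133,147),(180,153),(178,168))])
print('plate c',[ray('scene',p,22).round() for p in((218,176),(358,188),(356,246),(207,232))])
```

```text
knob [ 491.68621754 -379.86477281   70.        ] rack corners [array([ 478., -420.,   36.]), array([ 468., -298.,   36.]), array([ 514., -287.,   36.])]
plate c [array([ 504., -189.,   22.]), array([458., 149.,  22.]), array([619., 171.,  22.]), array([ 665., -164.,   22.])]
```

View pics/crop1.png

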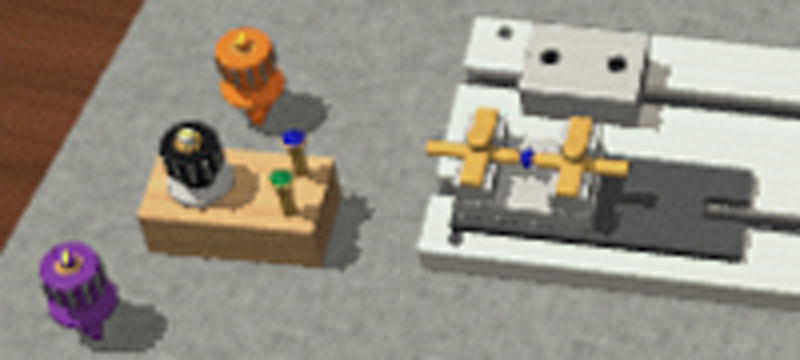

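The parts meant are confirmed. The bolt with the black and steel knob is in the rack at scene (143,148); the look-alikes are orange (157,127) and purple (115,182). The steel jig with the blue stone is on the plate at (235,212); the green one at (145,240) is not it. Next I go above the rack.

step_arm:
  motion:
    - {"dr": [0, 0, -1.25], "slide": [-47, 16.5, 0], "jaw": 60}
    - {"dr": [0, 0, -2.5], "slide": [-95, 33, 0], "jaw": 60}
    - {"dr": [0, 0, -3.75], "slide": [-142, 50, 0], "jaw": 60}
    - {"dr": [0, 0, -5], "slide": [-190, 66, 0], "jaw": 60}
    - {"dr": [0, 0, -6.25], "slide": [-237, 83, 0], "jaw": 60}
    - {"dr": [0, 0, -7.5], "slide": [-284, 99, 0], "jaw": 60}
    - {"dr": [0, 0, -8.75], "slide": [-332, 116, 0], "jaw": 60}
    - {"dr": [0, 0, -10], "slide": [-379, 133, 0], "jaw": 60}

```text
clock: 1.15
position: [492.3, -378.8, 231.0]
ee_rot: [0.737, -0.676, -0.0, 0.0]
contact_force: [-0.4, -0.5, -0.9]
gripper_width: 60.0
grasp_force: 0.0
```

```bash
sleep 1
python3 - <<'E'
from h import *
s,im=snap('wrist','w1.png')
s,im=snap('wrist','w1.png')
print(s['clock'],s['position'],s['ee_rot'],s['joints'],R.from_quat(s['ee_rot']).as_matrix())
E
```

```text
1.2 [ 496.75419752 -376.24545553  230.5488263 ] [ 7.40107454e-01 -6.72488023e-01  5.96847732e-04 -6.77519824e-04] [-3.89320470e-01  3.81434672e-01  1.28053315e-03 -9.33551611e-04
 -1.18905789e+00  4.85332394e-01] [[ 9.55190051e-02 -9.95425989e-01  1.79471085e-03]
 [-9.95427606e-01 -9.55187995e-02  2.00129042e-04]
 [-2.77850236e-05 -1.80562085e-03 -9.99998369e-01]]
```

View pics/w1.png

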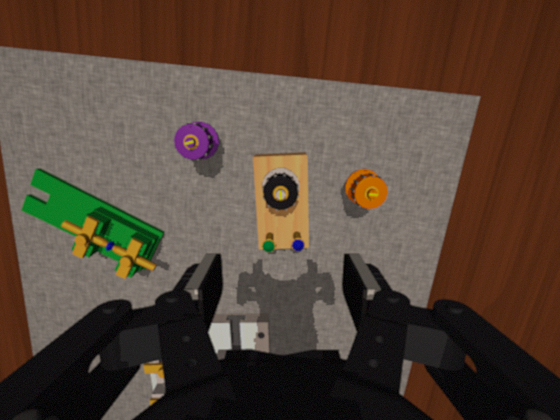

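The knob is at (281,192) with the rack around it, upright in the image; the rack edges run from (254,153) to (258,248).

Run:
```python
from h import *
im=cv2.imread('pics/w1.png'); s=arm.read_state()
M=R.from_quat(s['ee_rot']).as_matrix()
for p,z in (((281,193),83),((281,190),76),((254,154),36),((258,249),36),((306,153),36),((308,248),36)):
    P=ray('wrist',p,z,s); print(p,P.round(1),(M.T@(P-s['position'])).round(1))
cv2.imwrite('pics/c2.png',cv2.resize(im[140:265,215:345],(780,750),interpolation=cv2.INTER_CUBIC)[:600])
```

```text
(281, 193) [ 495.8 -383.3   83. ] [  6.1  -0.8 147.4]
(281, 190) [ 495.9 -384.9   76. ] [  7.6  -0.8 154.4]
(254, 154) [ 528.3 -414.    36. ] [ 39.5 -30.5 194.4]
(258, 249) [ 516.4 -302.3   36. ] [-72.8 -28.5 194.5]
(306, 153) [ 471.6 -420.2   36. ] [ 40.7  26.5 194.4]
(308, 248) [ 456.8 -308.9   36. ] [-71.5  31.5 194.5]
```

View pics/c2.png

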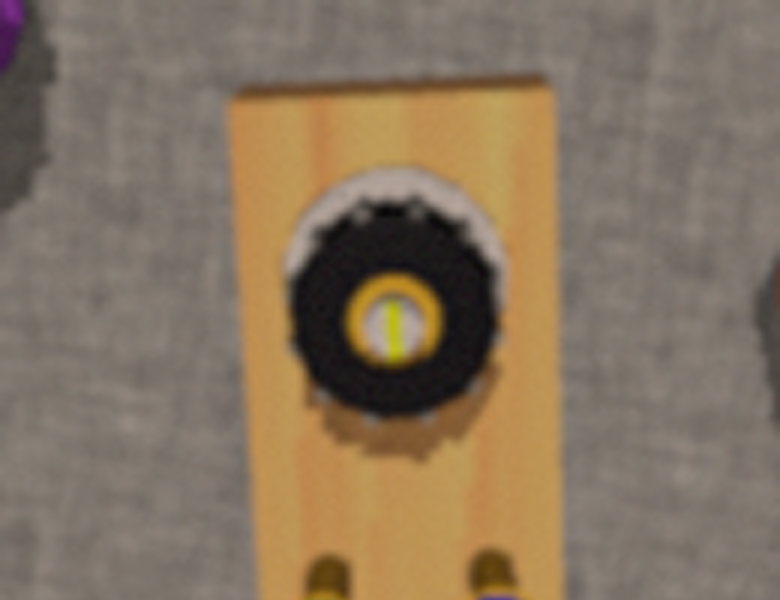

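step_arm:
  motion:
    - {"dr": [0, 0, -0.16], "slide": [2, 0, 15], "jaw": 60}
    - {"dr": [0, 0, -0.16], "slide": [4, -0.5, 35], "jaw": 60}
    - {"dr": [0, 0, -0.16], "slide": [6, -0.9, 55], "jaw": 60}
    - {"dr": [0, 0, -0.16], "slide": [6, -0.9, 75], "jaw": 60}
    - {"dr": [0, 0, -0.16], "slide": [6, -0.9, 90], "jaw": 60}
    - {"dr": [0, 0, -0.16], "slide": [6, -0.9, 100], "jaw": 60}
    - {"dr": [0, 0, -0.16], "slide": [6, -0.9, 100], "jaw": 60}
    - {"dr": [0, 0, -0.16], "slide": [6, -0.9, 100], "jaw": 60}

```text
clock: 2.25
position: [492.9, -386.3, 132.0]
ee_rot: [0.743, -0.67, 0.001, -0.0]
contact_force: [-0.6, -0.2, 1.1]
gripper_width: 59.6
grasp_force: 0.0
```

```bash
cat >> h.py <<'E'
def tool(n,px,z,s):
    return R.from_quat(s['ee_rot']).as_matrix().T@(ray(n,px,z,s)-s['position'])
def stripe(im,box):
    r0,r1,c0,c1=box; c=cv2.cvtColor(im[r0:r1,c0:c1],cv2.COLOR_BGR2HSV)
    m=cv2.inRange(c,(27,120,90),(36,255,255)); y,x=np.nonzero(m)
    return np.c_[x+c0,y+r0]
E
python3 - <<'E'
from h import *
s,im=snap('wrist','w2.png')
print(s['clock'],s['position'],R.from_quat(s['ee_rot']).as_matrix()[:,0])
q=proj('wrist',s['position']+np.array([0,0,-47]),s); print(q)
p=stripe(im,(120,300,240,330)); print(len(p),p.mean(0) if len(p) else 0, p.min(0),p.max(0))
r,c=p.mean(0).round().astype(int)[::-1]
cv2.imwrite('pics/c3.png',cv2.resize(im[r-50:r+50,c-60:c+60],(720,600),interpolation=cv2.INTER_CUBIC))
if len(p)>3:
    P=np.array([tool('wrist',q,83,s) for q in p]); print(P.mean(0)); 
    u=np.linalg.svd(P[:,:2]-P[:,:2].mean(0))[2][0]; print('stripe ang in tool',np.degrees(np.arctan2(u[1],u[0])),np.ptp(P,axis=0))
E
```

```text
2.25 [ 492.92671661 -386.31329879  132.0385368 ] [ 1.03488594e-01 -9.94630223e-01  9.11138430e-04]
[281.90334573 234.26870717]
45 [272.04444444 240.91111111] [270 234] [274 247]
[-5.57750368 -6.61017397 49.04086643]
stripe ang in tool 179.75718935199558 [9.3899049  2.72610897 0.01073121]
```

View pics/c3.png

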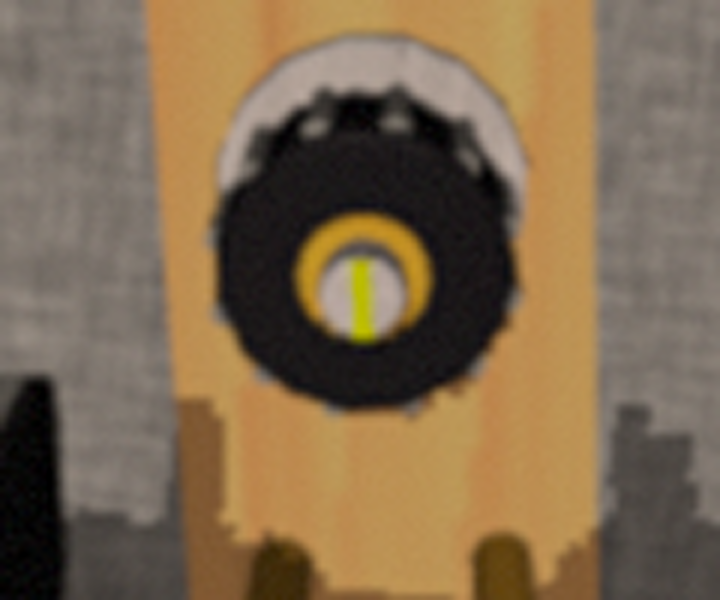

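step_arm:
  motion:
    - {"dr": [0, 0, 0], "slide": [-3, -3, 5], "jaw": 60}
    - {"dr": [0, 0, 0], "slide": [-5.6, -6.6, 15], "jaw": 60}
    - {"dr": [0, 0, 0], "slide": [-5.6, -6.6, 25], "jaw": 60}
    - {"dr": [0, 0, 0], "slide": [-5.6, -6.6, 35], "jaw": 60}
    - {"dr": [0, 0, 0], "slide": [-5.6, -6.6, 35], "jaw": 60}
    - {"dr": [0, 0, 0], "slide": [-5.6, -6.6, 35], "jaw": 60}
    - {"dr": [0, 0, 0], "slide": [-5.6, -6.6, 35], "jaw": 60}
    - {"dr": [0, 0, 0], "slide": [-5.6, -6.6, 35], "jaw": 60}

```text
clock: 3.3
position: [498.7, -379.9, 96.7]
ee_rot: [0.743, -0.67, 0.0, -0.0]
contact_force: [-0.7, 0.1, 0.2]
gripper_width: 60.2
grasp_force: 0.0
```

```bash
cat >> h.py <<'E'
def meas(f,z,box=(150,400,230,340)):
    s,im=snap('wrist',f); print(s['clock'],s['position'].round(2),R.from_quat(s['ee_rot']).as_matrix()[:,0].round(4),s['joint_vel'].round(4), s['gripper_width'],s['contact_force'].round(1))
    p=stripe(im,box); print(len(p),p.mean(0))
    P=np.array([tool('wrist',q,z,s) for q in p]); u=np.linalg.svd(P[:,:2]-P[:,:2].mean(0))[2][0]
    print('tool',P.mean(0).round(2),'mid',((P.max(0)+P.min(0))/2).round(2),'ang',np.degrees(np.arctan2(u[1],u[0])).round(1))
    return s,im
E
python3 -c "
from h import *
meas('w3.png',83)"
```

```text
3.3 [ 498.68 -379.86   96.71] [ 1.034e-01 -9.946e-01  4.000e-04] [ 0.0012  0.0002 -0.0019  0.0003  0.0008 -0.0006] 60.16863020591738 [-0.7  0.1  0.2]
61 [281.03278689 253.7704918 ]
tool [ 0.56 -0.46 13.71] mid [ 0.7  -0.47 13.71] ang 176.2
```

step_arm:
  motion:
    - {"dr": [0, 0, 0], "slide": [0.6, -0.4, 10], "jaw": 60}
    - {"dr": [0, 0, 0], "slide": [0.6, -0.4, 25], "jaw": 60}
    - {"dr": [0, 0, 0], "slide": [0.6, -0.4, 40], "jaw": 60}
    - {"dr": [0, 0, 0], "slide": [0.6, -0.4, 48], "jaw": 60}
    - {"dr": [0, 0, 0], "slide": [0.6, -0.4, 50.5], "jaw": 60}
    - {"dr": [0, 0, 0], "slide": [0.6, -0.4, 50.5], "jaw": 50}
    - {"dr": [0, 0, 0], "slide": [0.6, -0.4, 50.5], "jaw": 40}
    - {"dr": [0, 0, 0], "slide": [0.6, -0.4, 50.5], "jaw": 25}

```text
clock: 4.35
position: [499.4, -380.5, 46.6]
ee_rot: [0.743, -0.669, 0.001, -0.0]
contact_force: [0.3, 0.0, 1.9]
gripper_width: 34.6
grasp_force: 59.5
```

step_arm:
  motion:
    - {"dr": [0, 0, 0], "slide": [0, 0, 0], "jaw": 25}
    - {"dr": [0, 0, 0], "slide": [0, 0, 0], "jaw": 25}
    - {"dr": [0, 0, 0], "slide": [0, 0, 0], "jaw": 25}
    - {"dr": [0, 0, 0], "slide": [0, 0, 0], "jaw": 25}
    - {"dr": [0, 0, 0], "slide": [0, 0, 0], "jaw": 25}
    - {"dr": [0, 0, 0], "slide": [0, 0, 0], "jaw": 25}
    - {"dr": [0, 0, 0], "slide": [0, 0, 0], "jaw": 25}
    - {"dr": [0, 0, 0], "slide": [0, 0, 0], "jaw": 25}

```text
clock: 5.35
position: [499.5, -380.5, 46.6]
ee_rot: [0.743, -0.669, 0.001, -0.0]
contact_force: [-0.6, 0.4, 5.3]
gripper_width: 34.3
grasp_force: 59.5
```

```bash
python3 -c "
from h import *
s,im=meas('w4.png',83,(220,400,230,340)); print(s['grasp_force'])
cv2.imwrite('pics/c4.png',cv2.resize(im[200:380,180:380],(800,600)[::1]))"
```

```text
5.35 [ 499.47 -380.55   46.6 ] [ 1.037e-01 -9.946e-01  9.000e-04] [-0.001  -0.001   0.0003  0.0003  0.0007 -0.0002] 34.346350362475626 [-0.6  0.4  5.3]
117 [282.1965812  306.73504274]
tool [ -0.33   0.12 -36.4 ] mid [ -0.26   0.04 -36.4 ] ang 178.7
59.50902342796326
```

View pics/c4.png

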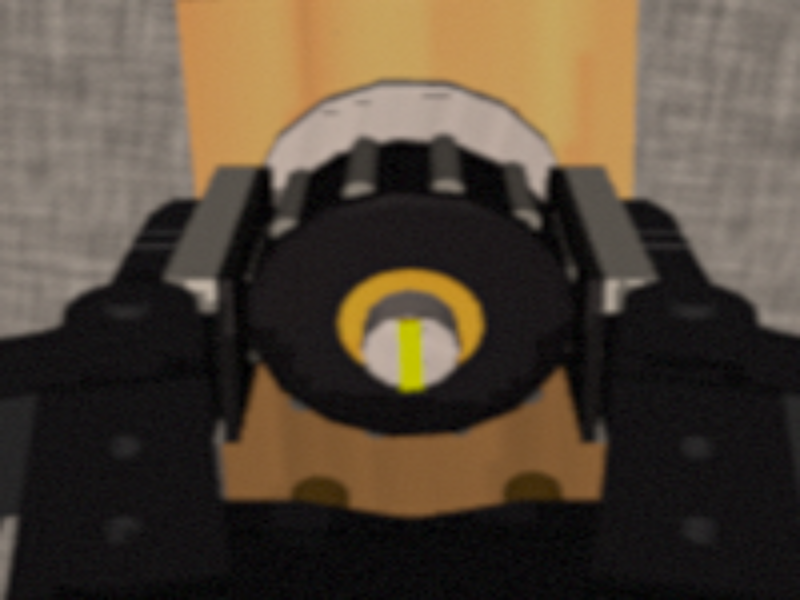

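Gripped squarely: the stripe is at about (282,307) and upright, with both pads flat on the grip. Next I lift and work out the transfer.

step_arm:
  motion:
    - {"dr": [0, 0, 0], "slide": [0, 0, -5], "jaw": 25}
    - {"dr": [0, 0, 0], "slide": [0, 0, -15], "jaw": 25}
    - {"dr": [0, 0, 0], "slide": [0, 0, -30], "jaw": 25}
    - {"dr": [0, 0, 0], "slide": [0, 0, -50], "jaw": 25}
    - {"dr": [0, 0, 0], "slide": [0, 0, -75], "jaw": 25}
    - {"dr": [0, 0, 0], "slide": [0, 0, -100], "jaw": 25}
    - {"dr": [0, 0, 0], "slide": [0, 0, -125], "jaw": 25}
    - {"dr": [0, 0, 0], "slide": [0, 0, -130], "jaw": 25}

```text
clock: 6.4
position: [499.9, -380.8, 178.6]
ee_rot: [0.743, -0.669, 0.002, -0.001]
contact_force: [0.1, 0.1, -3.2]
gripper_width: 34.3
grasp_force: 59.9
```

Run:
```python
from h import *
s=arm.read_state(); M=R.from_quat(s['ee_rot']).as_matrix(); print(s['position'],s['grasp_force'],s['contact_force'])
e=ray('scene',(287,222.5),30); print('notch end',e)
yd=np.array([-46,337,0])/np.hypot(46,337)
t=e+yd*40; t[2]=176; print(t,(M.T@(t-s['position'])).round(1),'turn ccw deg',np.degrees(np.arctan2(-yd[1],-yd[0])-np.arctan2(M[1,0],M[0,0])))
```

```text
[ 499.93888777 -380.79379161  178.60613004] 59.919376373291016 [ 0.08630904  0.096334   -3.20781399]
notch end [600.78449198   7.75114142  30.        ]
[595.3747158   47.38363216 176.        ] [-416.  -139.3    2.1] turn ccw deg 1.8289706838124367
```

step_arm:
  motion:
    - {"dr": [0, 0, 0], "slide": [-40, -13, 0], "jaw": 25}
    - {"dr": [0, 0, 0], "slide": [-95, -32, 0], "jaw": 25}
    - {"dr": [0, 0, -0.23], "slide": [-150, -50, 0], "jaw": 25}
    - {"dr": [0, 0, -0.23], "slide": [-205, -69, 0], "jaw": 25}
    - {"dr": [0, 0, -0.23], "slide": [-260, -87, 0], "jaw": 25}
    - {"dr": [0, 0, -0.23], "slide": [-315, -105, 0], "jaw": 25}
    - {"dr": [0, 0, -0.23], "slide": [-370, -124, 0], "jaw": 25}
    - {"dr": [0, 0, -0.23], "slide": [-416, -139, 0], "jaw": 25}

```text
clock: 7.4
position: [593.9, 50.1, 175.1]
ee_rot: [0.754, -0.657, -0.0, 0.0]
contact_force: [-0.0, -0.4, -2.4]
gripper_width: 34.2
grasp_force: 60.0
```

step_arm:
  motion:
    - {"dr": [0, 0, 0], "slide": [0, 0, 15], "jaw": 25}
    - {"dr": [0, 0, 0], "slide": [0, 0, 30], "jaw": 25}
    - {"dr": [0, 0, 0], "slide": [0, 0, 45], "jaw": 25}
    - {"dr": [0, 0, 0], "slide": [0, 0, 50], "jaw": 25}
    - {"dr": [0, 0, 0], "slide": [0, 0, 50], "jaw": 25}
    - {"dr": [0, 0, 0], "slide": [0, 0, 50], "jaw": 25}
    - {"dr": [0, 0, 0], "slide": [0, 0, 50], "jaw": 25}
    - {"dr": [0, 0, 0], "slide": [0, 0, 50], "jaw": 25}

```text
clock: 8.4
position: [594.4, 47.9, 126.2]
ee_rot: [0.753, -0.658, 0.0, -0.0]
contact_force: [-0.1, 0.6, -1.7]
gripper_width: 34.6
grasp_force: 60.1
```

```bash
python3 -c "
from h import *
z=arm.read_state()['position'][2]+36.4
s,im=meas('w5.png',z,(220,400,230,340)); print(s['grasp_force'])
cv2.imwrite('pics/c5.png',cv2.resize(im[60:320,130:430],(800,600)[::1],interpolation=cv2.INTER_CUBIC)) 
cv2.imwrite('pics/c5.png',cv2.resize(im[20:320,80:480],(800,600),interpolation=cv2.INTER_CUBIC))"
```

```text
8.4 [594.4   47.92 126.23] [ 1.353e-01 -9.908e-01 -2.000e-04] [-0.0001  0.0013 -0.0009  0.0003 -0.0003  0.001 ] 34.58266751992359 [-0.1  0.6 -1.7]
117 [282.31623932 306.54700855]
tool [ -0.25   0.17 -36.4 ] mid [-3.00e-02  4.50e-01 -3.64e+01] ang 177.7
60.06709814071655
```

View pics/c5.png

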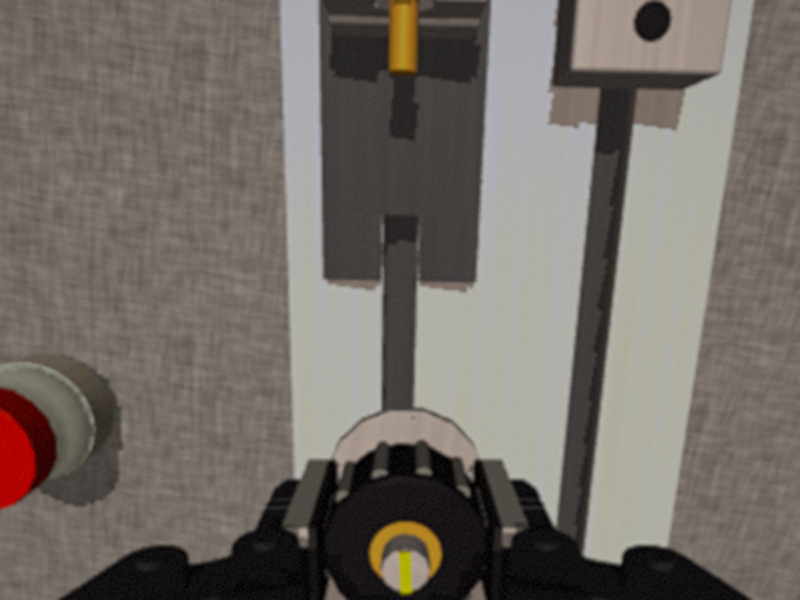

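The slot mouth is directly ahead of the bolt. In the crop the slot edges are at x≈384 and 416, the foot's end is at row 282 and the notch bottom at row 215. Next I fit the slot edges.

```bash
cat >> h.py <<'E'
def slot(im,s,r0,r1,c0=255,c1=300,zt=22):
    g=cv2.GaussianBlur(cv2.cvtColor(im,cv2.COLOR_BGR2GRAY).astype(float) if False else im.mean(2),(1,1),0)
    L=[];Rr=[]
    for r in range(r0,r1):
        d=np.diff(g[r,c0:c1]); i=d.argmin(); j=d.argmax()
        f=lambda k:np.average(np.arange(k-1,k+2),weights=np.abs(d[k-1:k+2]))+c0+.5
        if j>i: L.append(tool('wrist',(f(i),r),zt,s)[:2]); Rr.append(tool('wrist',(f(j),r),zt,s)[:2])
    for A in (L,Rr):
        A=np.array(A); k=np.polyfit(A[:,0],A[:,1],1); res=np.std(A[:,1]-np.polyval(k,A[:,0])); print('y at x=0',k[1].round(2),'at x=50',np.polyval(k,50).round(2),'ang',np.degrees(np.arctan(k[0])).round(2),'std',res.round(2),'x',A[:,0].min().round(),A[:,0].max().round())
E
python3 - <<'E'
from h import *
s=arm.read_state(); im=cv2.imread('pics/w5.png')
slot(im,s,170,218)
for p in((242,161),(317,164),(280,161)): print('foot end',tool('wrist',p,30,s).round(1))
print('notch bottom',tool('wrist',(280,127.5),30,s).round(1),[tool('wrist',p,30,s).round(1)for p in((241,80),(322,80))])
E
```

```text
y at x=0 -9.59 at x=50 -8.84 ang 0.86 std 0.02 x -5.0 35.0
y at x=0 4.01 at x=50 5.12 ang 1.28 std 0.1 x -5.0 35.0
foot end [ 42.8 -31.2  96.2]
foot end [40.5 27.6 96.1]
foot end [42.8 -1.4 96.2]
notch bottom [68.1 -1.4 96.1] [array([101.4, -29.8,  96.2]), array([101.5,  29.2,  96.1])]
```

step_arm:
  motion:
    - {"dr": [0, 0, 0.1], "slide": [5, -1, 10], "jaw": 25}
    - {"dr": [0, 0, 0.2], "slide": [10, -2, 25], "jaw": 25}
    - {"dr": [0, 0, 0.3], "slide": [15, -2.55, 40], "jaw": 25}
    - {"dr": [0, 0, 0.3], "slide": [15, -2.55, 52], "jaw": 25}
    - {"dr": [0, 0, 0.3], "slide": [15, -2.55, 60], "jaw": 25}
    - {"dr": [0, 0, 0.3], "slide": [15, -2.55, 64], "jaw": 25}
    - {"dr": [0, 0, 0.3], "slide": [15, -2.55, 64], "jaw": 25}
    - {"dr": [0, 0, 0.3], "slide": [15, -2.55, 64], "jaw": 25}

```text
clock: 9.45
position: [599.2, 33.5, 62.4]
ee_rot: [0.74, -0.673, 0.0, -0.0]
contact_force: [0.2, 0.5, -2.8]
gripper_width: 34.6
grasp_force: 60.1
```

```bash
python3 -c "
from h import *
z=arm.read_state()['position'][2]+36.4
s,im=meas('w6.png',z,(220,400,230,340)); print(s['joints'][5])
p=stripe(im,(220,400,230,340)); rows=np.unique(p[:,1]); 
c=np.array([[p[p[:,1]==r,0].mean(),r,(p[:,1]==r).sum()] for r in rows]); print(c[:,0].round(1),c[:,2])
P=np.array([tool('wrist',q[:2],z,s) for q in c[1:-1]]); print(np.degrees(np.polyfit(P[:,0],P[:,1],1)[0]))
cv2.imwrite('pics/c6.png',cv2.resize(im[0:300,80:480],(800,600),interpolation=cv2.INTER_CUBIC))"
```

```text
9.45 [599.2   33.54  62.36] [ 9.400e-02 -9.956e-01 -2.000e-04] [-0.0012 -0.0029 -0.0009  0.0008 -0.0017  0.0004] 34.59654869801467 [ 0.2  0.5 -2.8]
118 [282.33898305 306.53389831]
tool [ -0.24   0.17 -36.4 ] mid [-2.00e-02  4.40e-01 -3.64e+01] ang 177.7
-0.23151665105609817
[282.  282.  282.  282.  282.  282.  282.  282.  282.  282.5 282.5 282.5
 282.5 282.5 282.5 282.5 282.5 282.5 282.5 283.  282.5] [5. 5. 5. 5. 5. 5. 5. 5. 5. 6. 6. 6. 6. 6. 6. 6. 6. 6. 6. 7. 6.]
-2.4066339383862467
```

View pics/c6.png

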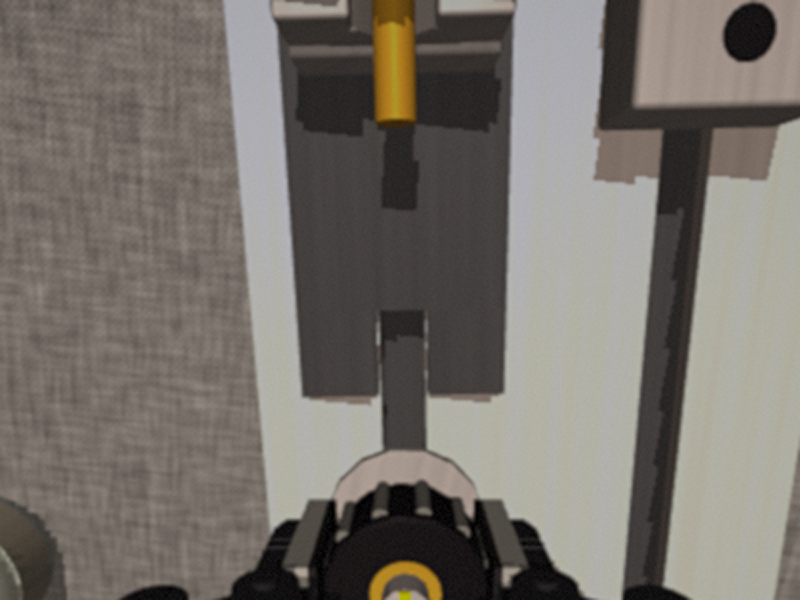

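Run:
```python
from h import *
s=arm.read_state(); im=cv2.imread('pics/w6.png')
slot(im,s,203,222,258,306)
for z in (30,):
  print('foot end',tool('wrist',(255,197.5),z,s).round(1),tool('wrist',(312,197),z,s).round(1))
  print('notch bottom',tool('wrist',(281,155),z,s).round(1),'foot sides',[tool('wrist',p,z,s).round(1)for p in((226,120),(333.5,120))])
```

```text
y at x=0 -7.04 at x=50 -7.09 ang -0.06 std 0.02 x 11.0 23.0
y at x=0 7.17 at x=50 5.88 ang -1.48 std 0.02 x 11.0 23.0
foot end [ 28.4 -15.9  32.4] [28.8 17.9 32.4]
notch bottom [53.3 -0.5 32.4] foot sides [array([ 72.4, -30.9,  32.4]), array([72.5, 28.5, 32.3])]
```

step_arm:
  motion:
    - {"dr": [0, 0, 0.15], "slide": [0, 0, 2], "jaw": 25}
    - {"dr": [0, 0, 0.15], "slide": [0, 0, 5], "jaw": 25}
    - {"dr": [0, 0, 0.15], "slide": [0, 0, 8], "jaw": 25}
    - {"dr": [0, 0, 0.15], "slide": [0, 0, 9.5], "jaw": 25}
    - {"dr": [0, 0, 0.15], "slide": [0, 0, 11], "jaw": 25}
    - {"dr": [0, 0, 0.15], "slide": [0, 0, 12.5], "jaw": 25}
    - {"dr": [0, 0, 0.15], "slide": [0, 0, 14], "jaw": 25}
    - {"dr": [0, 0, 0.15], "slide": [0, 0, 14], "jaw": 25}

```text
clock: 10.5
position: [598.7, 33.3, 47.7]
ee_rot: [0.732, -0.681, -0.0, 0.0]
contact_force: [0.4, 0.6, -1.4]
gripper_width: 35.0
grasp_force: 60.1
```

step_arm:
  motion:
    - {"dr": [0, 0, 0], "slide": [0, 0, 1.5], "jaw": 25}
    - {"dr": [0, 0, 0], "slide": [0, 0, 3], "jaw": 25}
    - {"dr": [0, 0, 0], "slide": [0, 0, 4.5], "jaw": 25}
    - {"dr": [0, 0, 0], "slide": [0, 0, 6], "jaw": 25}
    - {"dr": [0, 0, 0], "slide": [0, 0, 7.5], "jaw": 25}
    - {"dr": [0, 0, 0], "slide": [0, 0, 9], "jaw": 25}
    - {"dr": [0, 0, 0], "slide": [0, 0, 9], "jaw": 25}
    - {"dr": [0, 0, 0], "slide": [0, 0, 9], "jaw": 25}

```text
clock: 11.5
position: [598.8, 33.3, 38.9]
ee_rot: [0.732, -0.681, 0.0, -0.0]
contact_force: [0.0, -0.3, -2.1]
gripper_width: 34.4
grasp_force: 60.1
```

```bash
python3 -c "
from h import *
z=arm.read_state()['position'][2]+36.4
s,im=meas('w7.png',z,(220,400,230,340)); print(s['joints'],s['wrist_torque'].round(3))"
```

```text
11.5 [598.85  33.34  38.85] [ 0.0728 -0.9973 -0.    ] [-0.0002 -0.0024  0.0002  0.0002  0.0019  0.0001] 34.37812247796634 [ 0.  -0.3 -2.1]
118 [282.33898305 306.53389831]
tool [ -0.24   0.17 -36.4 ] mid [-2.00e-02  4.40e-01 -3.64e+01] ang 177.7
[ 3.25315157e-01  5.40061093e-01 -2.80477076e-01  3.28311424e-06
 -7.50137205e-01 -2.52440961e-01] [-0.043  0.006  0.003]
```

step_arm:
  motion:
    - {"dr": [0, 0, 1.2], "slide": [0, 0, 0.3], "jaw": 25}
    - {"dr": [0, 0, 2.4], "slide": [0, 0, 0.3], "jaw": 25}
    - {"dr": [0, 0, 3.6], "slide": [0, 0, 0.3], "jaw": 25}
    - {"dr": [0, 0, 4.8], "slide": [0, 0.1, 0.3], "jaw": 25}
    - {"dr": [0, 0, 6], "slide": [0, 0.1, 0.3], "jaw": 25}
    - {"dr": [0, 0, 7.2], "slide": [0, 0.2, 0.3], "jaw": 25}
    - {"dr": [0, 0, 8.4], "slide": [0, 0.2, 0.3], "jaw": 25}
    - {"dr": [0, 0, 9.4], "slide": [0, 0.2, 0.3], "jaw": 25}

```text
clock: 12.55
position: [598.7, 33.3, 38.6]
ee_rot: [-0.163, 0.987, -0.0, 0.0]
contact_force: [0.3, -0.7, -2.4]
gripper_width: 34.3
grasp_force: 59.8
```

```bash
python3 -c "
from h import *
z=arm.read_state()['position'][2]+36.4
s,im=meas('w8.png',z,(220,400,230,340)); print(s['joints'],s['wrist_torque'].round(3))"
```

```text
12.55 [598.68  33.35  38.62] [-9.472e-01 -3.207e-01 -3.000e-04] [-8.0000e-04 -1.0000e-03  4.0000e-04  2.0000e-04  3.4000e-03 -1.0992e+00] 34.267768116980044 [ 0.3 -0.7 -2.4]
0 [nan nan]h.py:28: RuntimeWarning: Mean of empty slice.
  p=stripe(im,box); print(len(p),p.mean(0))
  ret = um.true_divide(
Traceback (most recent call last):
  File "h.py", line 29, in meas
    P=np.array([tool('wrist',q,z,s) for q in p]); u=np.linalg.svd(P[:,:2]-P[:,:2].mean(0))[2][0]
                                                                  ~^^^^^^
IndexError: too many indices for array: array is 1-dimensional, but 2 were indexed
```

step_arm:
  motion:
    - {"dr": [0, 0, 0.6], "slide": [0, 0, 0], "jaw": 25}
    - {"dr": [0, 0, 1.2], "slide": [0, 0, 0], "jaw": 25}
    - {"dr": [0, 0, 1.7], "slide": [0, 0, 0], "jaw": 25}
    - {"dr": [0, 0, 1.9], "slide": [0, 0, 0], "jaw": 25}
    - {"dr": [0, 0, 1.9], "slide": [0, 0, 0], "jaw": 25}
    - {"dr": [0, 0, 1.9], "slide": [0, 0, 0], "jaw": 25}
    - {"dr": [0, 0, 1.9], "slide": [0, 0, 0], "jaw": 25}
    - {"dr": [0, 0, 1.9], "slide": [0, 0, 0], "jaw": 25}

```text
clock: 13.6
position: [598.9, 33.4, 38.7]
ee_rot: [-0.033, 0.999, 0.0, 0.0]
contact_force: [1.2, -0.1, -1.6]
gripper_width: 34.4
grasp_force: 59.8
```

```bash
sed -i 's/(27,120,90),(36,255,255)/(26,110,45),(37,255,255)/' h.py; python3 -c "
from h import *
s,im=snap('wrist','w9.png'); print(s['position'],R.from_quat(s['ee_rot']).as_matrix()[:,0].round(4),s['wrist_torque'].round(3),s['contact_force'].round(2))
cv2.imwrite('pics/c9.png',cv2.resize(im[80:380,80:480],(800,600),interpolation=cv2.INTER_CUBIC))
meas('w9b.png',s['position'][2]+36.4,(280,330,260,305))"
```

```text
[598.93474415  33.43403021  38.70470641] [-9.978e-01 -6.620e-02 -8.000e-04] [-0.065 -0.417 -0.021] [ 1.2  -0.14 -1.65]
13.65 [598.91  33.44  38.69] [-9.978e-01 -6.620e-02 -8.000e-04] [-0.0007  0.0012  0.0005 -0.0002 -0.0005 -0.0009] 34.44238845946175 [ 1.3 -0.1 -1.9]
0 [nan nan]h.py:28: RuntimeWarning: Mean of empty slice.
  p=stripe(im,box); print(len(p),p.mean(0))
  ret = um.true_divide(
Traceback (most recent call last):
  File "h.py", line 29, in meas
    P=np.array([tool('wrist',q,z,s) for q in p]); u=np.linalg.svd(P[:,:2]-P[:,:2].mean(0))[2][0]
                                                                  ~^^^^^^
IndexError: too many indices for array: array is 1-dimensional, but 2 were indexed
```

View pics/c9.png

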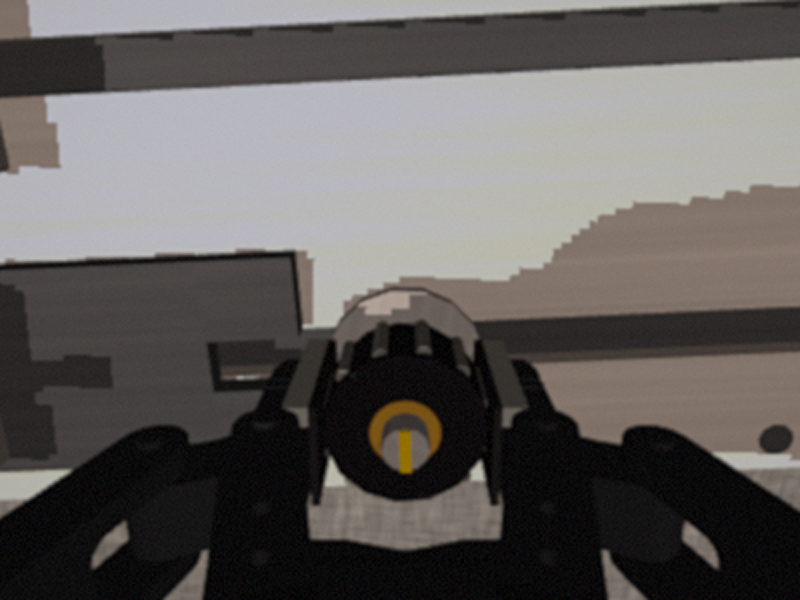

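Run:
```python
from h import *
s=arm.read_state(); im=cv2.imread('pics/w9.png')
s6=dict(s); s6['position']=np.array([599.2,33.54,62.36]); q=np.array([.740,-.673,0,0]); s6['ee_rot']=q/np.linalg.norm(q)
s6['ee_rot']=R.from_matrix(np.c_[[.094,-.9956,0],[-.9956,-.094,0],[0,0,-1]]).as_quat()
for z in (60,75,90): print(z,'dop tip tool6',tool('wrist',(277.5,61),z,s6).round(1))
# notch in current view
for p in ((185,271.5),(187,254),(191,273),(228,207),(231,246)): print(p,ray('wrist',p,30,s).round(1))
n6=ray('wrist',(281,155),30,s6); n5x=None
print('notch bottom from w6',n6.round(1), 'foot end w6',ray('wrist',(283.5,197.3),30,s6).round(1))
print(s['joints'])
```

```text
60 dop tip tool6 [96.5 -2.1  2.4]
75 dop tip tool6 [ 93.7  -1.9 -12.6]
90 dop tip tool6 [ 90.9  -1.7 -27.6]
(185, 271.5) [610.2 -19.3  30. ]
(187, 254) [599.7 -18.   30. ]
(191, 273) [610.9 -16.   30. ]
(228, 207) [571.9   3.6  30. ]
(231, 246) [593.4   5.6  30. ]
notch bottom from w6 [604.9 -19.5  30. ] foot end w6 [601.1   5.   30. ]
[ 3.25439907e-01  5.40117567e-01 -2.80974189e-01  1.28425931e-04
 -7.48944987e-01 -1.83017480e+00]
```

step_arm:
  motion:
    - {"dr": [0, 0, 0], "slide": [-0.3, -6, 0], "jaw": 25}
    - {"dr": [0, 0, 0], "slide": [-0.6, -12, 0], "jaw": 25}
    - {"dr": [0, 0, 0], "slide": [-0.9, -18, 0], "jaw": 25}
    - {"dr": [0, 0, 0], "slide": [-1.2, -24, 0], "jaw": 25}
    - {"dr": [0, 0, 0], "slide": [-1.5, -30, 0], "jaw": 25}
    - {"dr": [0, 0, 0], "slide": [-1.8, -36, 0], "jaw": 25}
    - {"dr": [0, 0, 0], "slide": [-2.1, -41, 0], "jaw": 25}
    - {"dr": [0, 0, 0], "slide": [-2.1, -42, 0], "jaw": 25}

```text
clock: 14.7
position: [603.6, -8.8, 38.5]
ee_rot: [-0.033, 0.999, 0.0, 0.0]
contact_force: [1.9, 2.3, -3.0]
gripper_width: 34.2
grasp_force: 59.9
```

step_arm:
  motion:
    - {"dr": [0, 0, 0], "slide": [0, 0, 0], "jaw": 25}
    - {"dr": [0, 0, 0], "slide": [0, -0.5, 0], "jaw": 25}
    - {"dr": [0, 0, 0], "slide": [0, -1, 0], "jaw": 25}
    - {"dr": [0, 0, 0], "slide": [-0.1, -1.5, 0], "jaw": 25}
    - {"dr": [0, 0, 0], "slide": [-0.1, -2, 0], "jaw": 25}
    - {"dr": [0, 0, 0], "slide": [-0.1, -2.5, 0], "jaw": 25}
    - {"dr": [0, 0, 0], "slide": [-0.1, -3, 0], "jaw": 25}
    - {"dr": [0, 0, 0], "slide": [-0.1, -3, 0], "jaw": 25}

```text
clock: 15.7
position: [603.8, -11.5, 38.5]
ee_rot: [-0.033, 0.999, -0.0, 0.0]
contact_force: [1.3, 1.9, -2.2]
gripper_width: 34.1
grasp_force: 59.9
```

step_arm:
  motion:
    - {"dr": [0, 0, 0], "slide": [0, -0.3, 0], "jaw": 25}
    - {"dr": [0, 0, 0], "slide": [0, -0.6, 0], "jaw": 25}
    - {"dr": [0, 0, 0], "slide": [0, -0.9, 0], "jaw": 25}
    - {"dr": [0, 0, 0], "slide": [0, -1.2, 0], "jaw": 25}
    - {"dr": [0, 0, 0], "slide": [-0.1, -1.5, 0], "jaw": 25}
    - {"dr": [0, 0, 0], "slide": [-0.1, -1.8, 0], "jaw": 25}
    - {"dr": [0, 0, 0], "slide": [-0.1, -2, 0], "jaw": 25}
    - {"dr": [0, 0, 0], "slide": [-0.1, -2, 0], "jaw": 25}

```text
clock: 16.7
position: [604.0, -13.5, 38.5]
ee_rot: [-0.033, 0.999, -0.0, -0.0]
contact_force: [2.4, 2.5, -2.4]
gripper_width: 34.2
grasp_force: 59.9
```

step_arm:
  motion:
    - {"dr": [0, 0, 0], "slide": [0, -0.2, 0], "jaw": 25}
    - {"dr": [0, 0, 0], "slide": [0, -0.3, 0], "jaw": 25}
    - {"dr": [0, 0, 0], "slide": [0, -0.4, 0], "jaw": 25}
    - {"dr": [0, 0, 0], "slide": [0, -0.5, 0], "jaw": 25}
    - {"dr": [0, 0, 0], "slide": [0, -0.6, 0], "jaw": 25}
    - {"dr": [0, 0, 0], "slide": [0, -0.7, 0], "jaw": 25}
    - {"dr": [0, 0, 0], "slide": [0, -0.7, 0], "jaw": 25}
    - {"dr": [0, 0, 0], "slide": [0, -0.7, 0], "jaw": 25}

```text
clock: 17.7
position: [604.0, -14.1, 38.5]
ee_rot: [-0.033, 0.999, 0.0, 0.0]
contact_force: [2.5, 2.3, -3.0]
gripper_width: 34.6
grasp_force: 59.9
```

step_arm:
  motion:
    - {"dr": [0, 0, 0], "slide": [0, -0.1, 0], "jaw": 25}
    - {"dr": [0, 0, 0], "slide": [0, -0.2, 0], "jaw": 25}
    - {"dr": [0, 0, 0], "slide": [0, -0.3, 0], "jaw": 25}
    - {"dr": [0, 0, 0], "slide": [0, -0.4, 0], "jaw": 25}
    - {"dr": [0, 0, 0], "slide": [0, -0.5, 0], "jaw": 25}
    - {"dr": [0, 0, 0], "slide": [0, -0.5, 0], "jaw": 25}
    - {"dr": [0, 0, 0], "slide": [0, -0.5, 0], "jaw": 25}
    - {"dr": [0, 0, 0], "slide": [0, -0.5, 0], "jaw": 25}

```text
clock: 18.7
position: [604.1, -14.6, 38.5]
ee_rot: [-0.033, 0.999, -0.0, 0.0]
contact_force: [2.4, 1.9, -2.9]
gripper_width: 34.5
grasp_force: 59.9
```

```bash
python3 -c "
from h import *
s,im=snap('wrist','w10.png'); s,im=snap('wrist','w10.png'); print(s['position'],s['contact_force'].round(2),s['wrist_torque'].round(3))
cv2.imwrite('pics/c10.png',im[80:380,80:480])
a=cv2.resize(im[150:330,120:360],(800,600),interpolation=cv2.INTER_CUBIC); cv2.imwrite('pics/c10.png',a)
s2,b=snap('scene','s2.png')
d=cv2.absdiff(b,cv2.imread('pics/scene0.png'))[195:232,205:250]; print('jig diff',d.mean(),d.max())
"
```

```text
[604.08461035 -14.61520352  38.51863267] [ 2.54  1.25 -1.89] [ 0.485 -0.774 -0.019]
jig diff 2.7427427427427427 90
```

step_arm:
  motion:
    - {"dr": [0, 0, 0], "slide": [0, -0.1, 0], "jaw": 25}
    - {"dr": [0, 0, 0], "slide": [0, -0.2, 0], "jaw": 25}
    - {"dr": [0, 0, 0], "slide": [0, -0.3, 0], "jaw": 25}
    - {"dr": [0, 0, 0], "slide": [0, -0.4, 0], "jaw": 25}
    - {"dr": [0, 0, 0], "slide": [0, -0.4, 0], "jaw": 25}
    - {"dr": [0, 0, 0], "slide": [0, -0.4, 0], "jaw": 25}
    - {"dr": [0, 0, 0], "slide": [0, -0.4, 0], "jaw": 25}
    - {"dr": [0, 0, 0], "slide": [0, -0.4, 0], "jaw": 25}

```text
clock: 19.85
position: [604.1, -14.9, 38.5]
ee_rot: [-0.033, 0.999, 0.0, 0.0]
contact_force: [2.9, 3.0, -3.1]
gripper_width: 34.4
grasp_force: 59.9
```

Run:
```python
from h import *
F=np.mean([ (optics.get_image('side'),arm.read_state()['contact_force'])[1] for _ in range(4)],0); print(F.round(2),arm.read_state()['position'])
# seat estimate from knob's flange vs notch: image displacement of jig since w9 (template on foot corner)
```

```text
[ 2.01  3.18 -2.16] [604.11154471 -14.94868848  38.52005975]
```

step_arm:
  motion:
    - {"dr": [0, 0, 0], "slide": [0, -0.1, 0], "jaw": 25}
    - {"dr": [0, 0, 0], "slide": [0, -0.2, 0], "jaw": 25}
    - {"dr": [0, 0, 0], "slide": [0, -0.3, 0], "jaw": 25}
    - {"dr": [0, 0, 0], "slide": [0, -0.3, 0], "jaw": 25}
    - {"dr": [0, 0, 0], "slide": [0, -0.3, 0], "jaw": 25}
    - {"dr": [0, 0, 0], "slide": [0, -0.3, 0], "jaw": 25}
    - {"dr": [0, 0, 0], "slide": [0, -0.3, 0], "jaw": 25}
    - {"dr": [0, 0, 0], "slide": [0, -0.3, 0], "jaw": 25}

```text
clock: 21.05
position: [604.1, -15.0, 38.5]
ee_rot: [-0.033, 0.999, 0.0, 0.0]
contact_force: [1.9, 4.0, -2.8]
gripper_width: 34.3
grasp_force: 60.0
```

```bash
cat > f.py <<'E'
from h import *
F=[];T=[]
for _ in range(4):
    optics.get_image('side'); s=arm.read_state(); F.append(s['contact_force']);T.append(s['wrist_torque'])
print(s['clock'],np.mean(F,0).round(2),np.mean(T,0).round(3),s['position'].round(2),s['joints'][5].round(3), np.degrees(np.arctan2(*R.from_quat(s['ee_rot']).as_matrix()[1::-1,0])).round(2))
E
python3 f.py
```

```text
21.25 [ 2.36  5.17 -2.19] [ 1.494 -0.658 -0.002] [604.14 -15.06  38.53] -1.747 -176.22
```

step_arm:
  motion:
    - {"dr": [0, 0, 0], "slide": [0, 0, 0.1], "jaw": 25}
    - {"dr": [0, 0, 0], "slide": [0, 0, 0.2], "jaw": 25}
    - {"dr": [0, 0, 0], "slide": [0, 0, 0.3], "jaw": 25}
    - {"dr": [0, 0, 0], "slide": [0, 0, 0.4], "jaw": 25}
    - {"dr": [0, 0, 0], "slide": [0, 0, 0.5], "jaw": 25}
    - {"dr": [0, 0, 0], "slide": [0, 0, 0.6], "jaw": 25}
    - {"dr": [0, 0, 0], "slide": [0, 0, 0.7], "jaw": 25}
    - {"dr": [0, 0, 0], "slide": [0, 0, 0.7], "jaw": 25}

```text
clock: 22.25
position: [604.3, -15.0, 38.4]
ee_rot: [-0.033, 0.999, 0.0, 0.0]
contact_force: [1.4, 3.9, -0.1]
gripper_width: 34.2
grasp_force: 60.2
```

```bash
python3 f.py
```

```text
22.45 [0.85 4.82 0.29] [ 1.531 -0.411  0.023] [604.3  -15.06  38.38] -1.747 -176.2
```

step_arm:
  motion:
    - {"dr": [0, 0, 0], "slide": [0, 0.2, -0.4], "jaw": 25}
    - {"dr": [0, 0, 0], "slide": [0, 0.3, -0.4], "jaw": 25}
    - {"dr": [0, 0, 0], "slide": [0, 0.3, -0.4], "jaw": 46}
    - {"dr": [0, 0, 0], "slide": [0, 0.3, -0.4], "jaw": 46}
    - {"dr": [0, 0, 0], "slide": [0, 0.3, -0.4], "jaw": 46}
    - {"dr": [0, 0, 0], "slide": [0, 0.3, -10], "jaw": 46}
    - {"dr": [0, 0, 0], "slide": [0, 0.3, -30], "jaw": 46}
    - {"dr": [0, 0, 0], "slide": [0, 0.3, -50], "jaw": 46}

```text
clock: 23.45
position: [604.1, -15.1, 89.0]
ee_rot: [-0.033, 0.999, -0.0, 0.0]
contact_force: [0.3, 0.4, -0.1]
gripper_width: 46.0
grasp_force: 0.0
```

Run:
```python
from h import *
optics.get_image('side'); optics.get_image('side')
s,im=snap('wrist','w11.png'); print(s['clock'],s['position'],s['contact_force'],s['gripper_width'])
# find amber/yellow stripe & ring region of tip (z ~ 7.8+67=75)
print('expected px',proj('wrist',[604.3,-15.06,75],s))
c=cv2.cvtColor(im,cv2.COLOR_BGR2HSV)
m=cv2.inRange(c,(15,100,40),(40,255,255)); m[:200]=0;m[330:]=0;m[:,:230]=0;m[:,340:]=0
y,x=np.nonzero(m); print(len(x),x.min(),x.max(),y.min(),y.max())
for r in range(y.min(),y.max()+1,3): print(r,[tuple(int(v) for v in c[r,k]) for k in range(270,296,3)])
```

```text
23.55 [605.95395387 -14.84086852  90.91258217] [-0.46233836 -0.13987945 -0.2479478 ] 46.04571440758014
expected px [281.88186006 250.34421807]
361 270 296 233 258
233 [(150, 128, 12), (173, 73, 14), (120, 21, 12), (14, 162, 33), (18, 200, 56), (17, 184, 47), (18, 142, 18), (10, 59, 13), (105, 85, 12)]
236 [(8, 78, 13), (9, 116, 22), (20, 215, 101), (18, 209, 116), (18, 211, 116), (19, 228, 114), (19, 227, 109), (17, 184, 68), (6, 91, 14)]
239 [(163, 128, 14), (19, 221, 105), (19, 211, 116), (16, 123, 79), (14, 50, 56), (14, 75, 68), (17, 174, 104), (19, 211, 117), (17, 200, 60)]
242 [(18, 212, 59), (20, 218, 117), (16, 107, 67), (12, 39, 66), (21, 179, 84), (19, 93, 82), (11, 36, 57), (18, 189, 108), (19, 208, 109)]
245 [(19, 217, 81), (19, 211, 115), (8, 38, 74), (11, 39, 104), (23, 255, 142), (19, 111, 117), (11, 35, 101), (15, 123, 85), (20, 219, 114)]
248 [(17, 200, 65), (19, 214, 113), (8, 29, 98), (11, 35, 101), (23, 255, 138), (18, 120, 121), (9, 32, 103), (14, 71, 94), (19, 217, 114)]
251 [(10, 142, 27), (19, 212, 107), (11, 40, 102), (9, 36, 100), (23, 255, 138), (19, 127, 122), (11, 35, 103), (15, 105, 109), (17, 212, 83)]
254 [(150, 28, 9), (15, 188, 38), (15, 117, 105), (13, 36, 100), (23, 255, 138), (19, 134, 126), (9, 40, 101), (17, 165, 85), (18, 142, 9)]
257 [(120, 39, 13), (60, 17, 15), (13, 170, 18), (14, 49, 57), (23, 255, 136), (21, 184, 100), (18, 121, 38), (150, 80, 16), (145, 118, 13)]
```

step_arm:
  motion:
    - {"dr": [0, 0, -1.3], "slide": [0, 0, 0], "jaw": 46}
    - {"dr": [0, 0, -2.6], "slide": [0, 0, 0], "jaw": 46}
    - {"dr": [0, 0, -3.9], "slide": [0, 0, 0], "jaw": 46}
    - {"dr": [0, 0, -5.2], "slide": [0, 0, 0], "jaw": 46}
    - {"dr": [0, 0, -6.5], "slide": [0, 0, 0], "jaw": 46}
    - {"dr": [0, 0, -7.8], "slide": [0, 0, 0], "jaw": 46}
    - {"dr": [0, 0, -9.1], "slide": [0, 0, 0], "jaw": 46}
    - {"dr": [0, 0, -10.4], "slide": [0, 0, 0], "jaw": 46}

```text
clock: 24.6
position: [603.3, -15.1, 86.7]
ee_rot: [-0.69, 0.724, 0.001, -0.001]
contact_force: [0.6, 1.1, 0.4]
gripper_width: 45.9
grasp_force: 0.0
```

step_arm:
  motion:
    - {"dr": [0, 0, -1.3], "slide": [0, 0, 0], "jaw": 46}
    - {"dr": [0, 0, -2.6], "slide": [0, 0, 0], "jaw": 46}
    - {"dr": [0, 0, -3.9], "slide": [0, 0, 0], "jaw": 46}
    - {"dr": [0, 0, -5.2], "slide": [0, 0, 0], "jaw": 46}
    - {"dr": [0, 0, -6.5], "slide": [0, 0, 0], "jaw": 46}
    - {"dr": [0, 0, -7.8], "slide": [0, 0, 0], "jaw": 46}
    - {"dr": [0, 0, -9.1], "slide": [0, 0, 0], "jaw": 46}
    - {"dr": [0, 0, -10.4], "slide": [0, 0, 0], "jaw": 46}

```text
clock: 25.6
position: [603.3, -15.1, 86.7]
ee_rot: [0.997, -0.083, -0.001, 0.0]
contact_force: [0.3, 0.4, 0.2]
gripper_width: 46.2
grasp_force: 0.0
```

```bash
python3 f.py
python3 - <<'E'
from h import *
s=arm.read_state(); M=R.from_quat(s['ee_rot']).as_matrix()
print((M.T@(np.array([604.3,-15.06,38.4])-s['position'])).round(2))
E
```

```text
25.8 [-0.64  0.12  0.47] [ 0.    -0.014  0.   ] [603.63 -15.09  87.11] 1.154 -10.01
[ 0.72 -0.17 48.71]
```

step_arm:
  motion:
    - {"dr": [0, 0, 0], "slide": [0.9, -0.15, 10], "jaw": 46}
    - {"dr": [0, 0, 0], "slide": [0.9, -0.15, 25], "jaw": 46}
    - {"dr": [0, 0, 0], "slide": [0.9, -0.15, 38], "jaw": 46}
    - {"dr": [0, 0, 0], "slide": [0.9, -0.15, 45], "jaw": 46}
    - {"dr": [0, 0, 0], "slide": [0.9, -0.15, 48.2], "jaw": 46}
    - {"dr": [0, 0, 0], "slide": [0.9, -0.15, 48.2], "jaw": 46}
    - {"dr": [0, 0, 0], "slide": [0.9, -0.15, 48.2], "jaw": 46}
    - {"dr": [0, 0, 0], "slide": [0.9, -0.15, 48.2], "jaw": 38}

```text
clock: 26.8
position: [605.3, -15.0, 40.1]
ee_rot: [0.996, -0.086, 0.0, -0.0]
contact_force: [0.2, -0.9, 0.3]
gripper_width: 37.7
grasp_force: 0.0
```

step_arm:
  motion:
    - {"dr": [0, 0, 0], "slide": [0, 0, 0], "jaw": 36}
    - {"dr": [0, 0, 0], "slide": [0, 0, 0], "jaw": 34}
    - {"dr": [0, 0, 0], "slide": [0, 0, 0], "jaw": 30}
    - {"dr": [0, 0, 0], "slide": [0, 0, 0], "jaw": 25}
    - {"dr": [0, 0, 0], "slide": [0, 0, 0], "jaw": 25}
    - {"dr": [0, 0, 0], "slide": [0, 0, 0], "jaw": 25}
    - {"dr": [0, 0, 0], "slide": [0, 0, 0], "jaw": 25}
    - {"dr": [0, 0, 0], "slide": [0, 0, 0], "jaw": 25}

```text
clock: 27.8
position: [605.4, -14.8, 40.4]
ee_rot: [0.996, -0.085, 0.001, -0.0]
contact_force: [-1.8, 1.7, 5.1]
gripper_width: 34.5
grasp_force: 59.2
```

```bash
python3 f.py
```

```text
28.0 [-1.64  1.29  5.35] [0.593 0.422 0.002] [605.41 -14.8   40.36] 1.157 -9.8
```

step_arm:
  motion:
    - {"dr": [0, 0, 0], "slide": [0, 0.1, 0], "jaw": 25}
    - {"dr": [0, 0, 0], "slide": [0, 0.2, 0], "jaw": 25}
    - {"dr": [0, 0, 0], "slide": [0, 0.3, 0], "jaw": 25}
    - {"dr": [0, 0, 0], "slide": [0, 0.3, 0], "jaw": 25}
    - {"dr": [0, 0, 0], "slide": [0, 0.3, 0], "jaw": 25}
    - {"dr": [0, 0, 0], "slide": [0, 0.3, 0], "jaw": 25}
    - {"dr": [0, 0, 0], "slide": [0, 0.3, 0], "jaw": 25}
    - {"dr": [0, 0, 0], "slide": [0, 0.3, 0], "jaw": 25}

```text
clock: 29.0
position: [605.4, -14.8, 40.4]
ee_rot: [0.996, -0.085, 0.001, -0.0]
contact_force: [-1.6, 3.5, 6.1]
gripper_width: 34.1
grasp_force: 59.3
```

```bash
python3 f.py
```

```text
29.2 [-1.51  3.11  5.61] [ 0.871  0.399 -0.03 ] [605.41 -14.82  40.36] 1.157 -9.8
```

step_arm:
  motion:
    - {"dr": [0, 0, 0.7], "slide": [0, 0.3, 0], "jaw": 25}
    - {"dr": [0, 0, 1.4], "slide": [0, 0, 0], "jaw": 25}
    - {"dr": [0, 0, 2.1], "slide": [0, 0, 0], "jaw": 25}
    - {"dr": [0, 0, 2.8], "slide": [0, 0, 0], "jaw": 25}
    - {"dr": [0, 0, 3.5], "slide": [0, 0, 0], "jaw": 25}
    - {"dr": [0, 0, 4.2], "slide": [0, 0, 0], "jaw": 25}
    - {"dr": [0, 0, 4.9], "slide": [0, 0, 0], "jaw": 25}
    - {"dr": [0, 0, 5], "slide": [0, 0, 0], "jaw": 25}

```text
clock: 30.2
position: [605.4, -15.3, 40.3]
ee_rot: [0.907, -0.421, 0.001, -0.0]
contact_force: [-0.7, 1.0, 5.0]
gripper_width: 34.6
grasp_force: 59.5
```

```bash
python3 f.py
```

```text
30.4 [-1.38  1.55  5.44] [0.366 0.35  0.081] [605.36 -15.25  40.34] 0.459 -49.78
```

step_arm:
  motion:
    - {"dr": [0, 0, 0.5], "slide": [0, 0, 0], "jaw": 25}
    - {"dr": [0, 0, 1], "slide": [0, 0, 0], "jaw": 25}
    - {"dr": [0, 0, 1.5], "slide": [0, 0, 0], "jaw": 25}
    - {"dr": [0, 0, 2], "slide": [0, 0, 0], "jaw": 25}
    - {"dr": [0, 0, 2.5], "slide": [0, 0, 0], "jaw": 25}
    - {"dr": [0, 0, 2.5], "slide": [0, 0, 0], "jaw": 25}
    - {"dr": [0, 0, 2.5], "slide": [0, 0, 0], "jaw": 25}
    - {"dr": [0, 0, 2.5], "slide": [0, 0, 0], "jaw": 25}

```text
clock: 31.4
position: [605.2, -15.4, 40.3]
ee_rot: [0.82, -0.572, 0.0, -0.0]
contact_force: [-2.1, 0.5, 5.7]
gripper_width: 34.5
grasp_force: 59.6
```

```bash
python3 f.py
```

```text
31.6 [-1.72  0.81  5.57] [ 0.37   0.449 -0.093] [605.16 -15.34  40.34] 0.11 -69.83
```

step_arm:
  motion:
    - {"dr": [0, 0, 0.4], "slide": [0, 0, 0], "jaw": 25}
    - {"dr": [0, 0, 0.8], "slide": [0, 0, 0], "jaw": 25}
    - {"dr": [0, 0, 1.2], "slide": [0, 0, 0], "jaw": 25}
    - {"dr": [0, 0, 1.6], "slide": [0, 0, 0], "jaw": 25}
    - {"dr": [0, 0, 2.0], "slide": [0, 0, 0], "jaw": 25}
    - {"dr": [0, 0, 2.0], "slide": [0, 0, 0], "jaw": 25}
    - {"dr": [0, 0, 2.0], "slide": [0, 0, 0], "jaw": 25}
    - {"dr": [0, 0, 2.0], "slide": [0, 0, 0], "jaw": 25}

```text
clock: 32.6
position: [605.0, -15.4, 40.3]
ee_rot: [0.732, -0.681, 0.0, -0.0]
contact_force: [-1.9, 0.8, 5.5]
gripper_width: 34.6
grasp_force: 59.6
```

```bash
echo "print(np.array(T)[:,2].round(3), s['joint_efforts'][5].round(3))" >> f.py; python3 f.py
```

```text
32.8 [-1.83  0.96  6.22] [ 0.345  0.53  -0.048] [605.04 -15.38  40.35] -0.169 -85.83
[-0.037 -0.066 -0.052 -0.038] 0.07
```

step_arm:
  motion:
    - {"dr": [0, 0, 0.4], "slide": [0, 0, 0], "jaw": 25}
    - {"dr": [0, 0, 0.8], "slide": [0, 0, 0], "jaw": 25}
    - {"dr": [0, 0, 1.2], "slide": [0, 0, 0], "jaw": 25}
    - {"dr": [0, 0, 1.6], "slide": [0, 0, 0], "jaw": 25}
    - {"dr": [0, 0, 2.0], "slide": [0, 0, 0], "jaw": 25}
    - {"dr": [0, 0, 2.0], "slide": [0, 0, 0], "jaw": 25}
    - {"dr": [0, 0, 2.0], "slide": [0, 0, 0], "jaw": 25}
    - {"dr": [0, 0, 2.0], "slide": [0, 0, 0], "jaw": 25}

```text
clock: 33.8
position: [604.9, -15.4, 40.3]
ee_rot: [-0.631, 0.776, -0.0, -0.0]
contact_force: [-1.9, 1.6, 6.8]
gripper_width: 34.2
grasp_force: 59.6
```

```bash
cat >> f.py <<'E'
s,im=snap('wrist','f.png'); c=cv2.cvtColor(im,cv2.COLOR_BGR2HSV)
m=cv2.inRange(c,(21,170,45),(38,255,255)); m[:270]=0;m[340:]=0;m[:,:255]=0;m[:,310:]=0
n,l,st,_=cv2.connectedComponentsWithStats(m); k=1+st[1:,4].argmax(); y,x=np.nonzero(l==k)
P=np.array([tool('wrist',q,s['position'][2]+36,s)[:2] for q in np.c_[x,y]]); u=np.linalg.svd(P-P.mean(0))[2][0]; h=np.degrees(np.arctan2(*R.from_quat(s['ee_rot']).as_matrix()[1::-1,0]))
a=np.degrees(np.arctan2(u[1],u[0])); print('stripe n',len(x),'c',x.mean(),y.mean(),'ext',np.ptp(P,0).round(1),'ang tool',a.round(1),'world heading',((h-a)%180).round(1))
E
python3 f.py
```

```text
34.0 [-2.32  1.85  6.25] [ 0.385  0.615 -0.055] [604.84 -15.35  40.31] -0.448 -101.82
[-0.035 -0.076 -0.08  -0.027] 0.054
stripe n 125 c 281.744 306.192 ext [ 3.2 10.4] ang tool -97.2 world heading 175.4
```

step_arm:
  motion:
    - {"dr": [0, 0, 0.3], "slide": [0, 0, 0], "jaw": 25}
    - {"dr": [0, 0, 0.6], "slide": [0, 0, 0], "jaw": 25}
    - {"dr": [0, 0, 0.9], "slide": [0, 0, 0], "jaw": 25}
    - {"dr": [0, 0, 1.2], "slide": [0, 0, 0], "jaw": 25}
    - {"dr": [0, 0, 1.5], "slide": [0, 0, 0], "jaw": 25}
    - {"dr": [0, 0, 1.8], "slide": [0, 0, 0], "jaw": 25}
    - {"dr": [0, 0, 2.1], "slide": [0, 0, 0], "jaw": 25}
    - {"dr": [0, 0, 2.4], "slide": [0, 0, 0], "jaw": 25}

```text
clock: 35.05
position: [604.7, -15.3, 40.3]
ee_rot: [-0.492, 0.87, -0.0, -0.0]
contact_force: [-3.2, 1.6, 6.8]
gripper_width: 34.1
grasp_force: 59.6
```

```bash
sed -i '1a s=arm.read_state(); print("now",s["wrist_torque"].round(3),s["joint_efforts"][5].round(3),s["contact_force"].round(1))' f.py; python3 f.py
```

```text
now [0.505 0.77  0.202] 0.006 [-3.2  1.6  6.8]
35.25 [-2.59  1.73  6.95] [0.45  0.774 0.005] [604.68 -15.29  40.32] -0.783 -121.01
[ 0.071 -0.018 -0.03  -0.005] -0.008
stripe n 128 c 281.796875 306.8984375 ext [6.  9.6] ang tool -116.8 world heading 175.8
```

step_arm:
  motion:
    - {"dr": [0, 0, 0], "slide": [0, 0, 0], "jaw": 25}
    - {"dr": [0, 0, 0], "slide": [0, 0, 0], "jaw": 25}
    - {"dr": [0, 0, 0], "slide": [0, 0, 0], "jaw": 25}
    - {"dr": [0, 0, 0], "slide": [0, 0, 0], "jaw": 25}
    - {"dr": [0, 0, 0.3], "slide": [0, 0, 0], "jaw": 25}
    - {"dr": [0, 0, 0.6], "slide": [0, 0, 0], "jaw": 25}
    - {"dr": [0, 0, 0.9], "slide": [0, 0, 0], "jaw": 25}
    - {"dr": [0, 0, 1.2], "slide": [0, 0, 0], "jaw": 25}

```text
clock: 36.3
position: [604.6, -15.3, 40.3]
ee_rot: [-0.418, 0.909, -0.0, -0.0]
contact_force: [-3.0, 2.1, 7.0]
gripper_width: 34.5
grasp_force: 59.6
```

```bash
python3 f.py
```

```text
now [0.517 0.869 0.224] -0.007 [-3.   2.1  7. ]
36.5 [-2.82  1.93  6.99] [0.521 0.787 0.018] [604.59 -15.23  40.35] -0.951 -130.6
[0.046 0.    0.012 0.015] -0.016
stripe n 128 c 281.828125 307.234375 ext [6.9 8.8] ang tool -126.7 world heading 176.1
```

step_arm:
  motion:
    - {"dr": [0, 0, 0], "slide": [0, 0, 0], "jaw": 25}
    - {"dr": [0, 0, 0], "slide": [0, 0, 0], "jaw": 25}
    - {"dr": [0, 0, 0], "slide": [0, 0, 0], "jaw": 25}
    - {"dr": [0, 0, 0], "slide": [0, 0, 0], "jaw": 25}
    - {"dr": [0, 0, 0.3], "slide": [0, 0, 0], "jaw": 25}
    - {"dr": [0, 0, 0.6], "slide": [0, 0, 0], "jaw": 25}
    - {"dr": [0, 0, 0.9], "slide": [0, 0, 0], "jaw": 25}
    - {"dr": [0, 0, 1.2], "slide": [0, 0, 0], "jaw": 25}

```text
clock: 37.55
position: [604.5, -15.2, 40.3]
ee_rot: [-0.34, 0.94, -0.0, -0.0]
contact_force: [-3.2, 3.0, 5.9]
gripper_width: 34.0
grasp_force: 59.7
```

```bash
python3 f.py
```

```text
now [0.654 0.916 0.356] -0.133 [-3.2  3.   5.9]
37.75 [-3.32  2.38  7.34] [0.585 0.857 0.13 ] [604.53 -15.17  40.33] -1.118 -140.17
[0.232 0.081 0.121 0.088] -0.125
stripe n 128 c 281.796875 307.4140625 ext [7.8 8. ] ang tool -135.7 world heading 175.5
```

step_arm:
  motion:
    - {"dr": [0, 0, 0], "slide": [0, 0, 0], "jaw": 25}
    - {"dr": [0, 0, 0], "slide": [0, 0, 0], "jaw": 25}
    - {"dr": [0, 0, 0], "slide": [0, 0, 0], "jaw": 25}
    - {"dr": [0, 0, 0], "slide": [0, 0, 0], "jaw": 25}
    - {"dr": [0, 0, 0.3], "slide": [0, 0, 0], "jaw": 25}
    - {"dr": [0, 0, 0.6], "slide": [0, 0, 0], "jaw": 25}
    - {"dr": [0, 0, 0.9], "slide": [0, 0, 0], "jaw": 25}
    - {"dr": [0, 0, 1.2], "slide": [0, 0, 0], "jaw": 25}

```text
clock: 38.8
position: [604.4, -15.1, 40.3]
ee_rot: [-0.261, 0.965, -0.0, -0.001]
contact_force: [-3.3, 2.8, 6.9]
gripper_width: 34.3
grasp_force: 59.7
```

```bash
python3 f.py
```

```text
now [0.726 0.917 0.462] -0.25 [-3.3  2.8  6.9]
39.0 [-3.27  2.45  7.12] [0.652 0.929 0.27 ] [604.43 -15.12  40.29] -1.285 -149.74
[0.324 0.265 0.3   0.19 ] -0.241
stripe n 126 c 281.8492063492063 307.74603174603175 ext [8.7 6.8] ang tool -145.3 world heading 175.6
```

step_arm:
  motion:
    - {"dr": [0, 0, 0.3], "slide": [0, 0, 0], "jaw": 25}
    - {"dr": [0, 0, 0.6], "slide": [0, 0, 0], "jaw": 25}
    - {"dr": [0, 0, 0.9], "slide": [0, 0, 0], "jaw": 25}
    - {"dr": [0, 0, 1.2], "slide": [0, 0, 0], "jaw": 25}
    - {"dr": [0, 0, 1.5], "slide": [0, 0, 0], "jaw": 25}
    - {"dr": [0, 0, 1.7], "slide": [0, 0, 0], "jaw": 25}
    - {"dr": [0, 0, 1.7], "slide": [0, 0, 0], "jaw": 25}
    - {"dr": [0, 0, 1.7], "slide": [0, 0, 0], "jaw": 25}

```text
clock: 40.05
position: [604.4, -15.0, 40.3]
ee_rot: [-0.145, 0.989, -0.0, -0.001]
contact_force: [-2.8, 3.7, 7.0]
gripper_width: 34.4
grasp_force: 59.7
```

```bash
python3 f.py
```

```text
now [0.774 0.97  0.447] -0.45 [-2.8  3.7  7. ]
40.25 [-3.85  3.32  7.19] [0.807 1.01  0.471] [604.4  -14.98  40.31] -1.522 -163.28
[0.437 0.483 0.504 0.46 ] -0.451
stripe n 122 c 282.11475409836066 307.9016393442623 ext [9.6 5.2] ang tool -158.6 world heading 175.3
```

step_arm:
  motion:
    - {"dr": [0, 0, 0], "slide": [0, 0, 0], "jaw": 38}
    - {"dr": [0, 0, 0], "slide": [0, 0, 0], "jaw": 48}
    - {"dr": [0, 0, 0], "slide": [0, 0, 0], "jaw": 48}
    - {"dr": [0, 0, 0], "slide": [0, 0, 0], "jaw": 48}
    - {"dr": [0, 0, 0], "slide": [0, 0, -10], "jaw": 48}
    - {"dr": [0, 0, 0], "slide": [0, 0, -30], "jaw": 48}
    - {"dr": [0, 0, 0], "slide": [0, 0, -55], "jaw": 48}
    - {"dr": [0, 0, 0], "slide": [0, 0, -80], "jaw": 48}

```text
clock: 41.3
position: [605.1, -15.3, 121.2]
ee_rot: [-0.144, 0.99, -0.0, 0.0]
contact_force: [1.0, 0.2, -0.7]
gripper_width: 47.7
grasp_force: 0.0
```

step_arm:
  motion:
    - {"dr": [0, 0, 0], "slide": [0, 0, -20], "jaw": 48}
    - {"dr": [0, 0, 0], "slide": [0, 0, -40], "jaw": 48}
    - {"dr": [0, 0, 0], "slide": [0, 0, -60], "jaw": 48}
    - {"dr": [0, 0, 0], "slide": [0, 0, -70], "jaw": 48}
    - {"dr": [0, 0, 0], "slide": [0, 0, -70], "jaw": 48}
    - {"dr": [0, 0, 0], "slide": [0, 0, -70], "jaw": 48}
    - {"dr": [0, 0, 0], "slide": [0, 0, -70], "jaw": 48}
    - {"dr": [0, 0, 0], "slide": [0, 0, -70], "jaw": 48}

```text
clock: 42.3
position: [604.7, -15.4, 189.0]
ee_rot: [-0.144, 0.99, -0.0, -0.001]
contact_force: [0.2, -1.1, 0.3]
gripper_width: 47.9
grasp_force: 0.0
```

Run:
```python
from h import *
s,im=snap('wrist','w20.png'); print(s['clock'],s['position'],s['contact_force'].round(1))
c=cv2.cvtColor(im,cv2.COLOR_BGR2HSV); q=proj('wrist',[604.4,-15.0,78],s); print('exp',q)
m=cv2.inRange(c,(21,150,60),(38,255,255)); a,b=q.round().astype(int); w=np.zeros_like(m); w[b-25:b+25,a-25:a+25]=m[b-25:b+25,a-25:a+25]
y,x=np.nonzero(w); print(len(x),x.mean(),y.mean(),ray('wrist',(x.mean(),y.mean()),78,s))
P=np.array([ray('wrist',p,78,s)[:2] for p in np.c_[x,y]]);u=np.linalg.svd(P-P.mean(0))[2][0];print('stripe',np.degrees(np.arctan2(u[1],u[0])))
_,b=snap('scene','s3.png'); a=cv2.imread('pics/scene0.png')
sh,r=cv2.phaseCorrelate(a[198:228,205:250].mean(2),b[198:228,205:250].mean(2)); print('jig shift px',sh,r)
```

```text
42.3 [604.73794661 -15.35799962 188.97703231] [ 0.2 -1.1  0.3]
exp [282.52008596 208.91525823]
52 281.38461538461536 205.3653846153846 [601.63272659 -16.85308473  78.        ]
stripe 10.19493994595873
jig shift px (0.48437292349586514, -0.0861507902281673) 0.9955286061395767
```

Run:
```python
from h import *
im=cv2.imread('pics/w20.png'); c=cv2.cvtColor(im,cv2.COLOR_BGR2HSV)
for r in range(196,217,2): print(r,[tuple(int(v) for v in c[r,k]) for k in range(272,294,2)])
a=cv2.imread('pics/scene0.png');b=cv2.imread('pics/s3.png')
for n,(r0,r1,c0,c1) in dict(jig=(198,228,205,250),dops=(198,222,205,258),plateL=(225,248,205,240),block=(174,200,225,265),rackdops=(140,178,150,182)).items():
    A,B=a[r0:r1,c0:c1].mean(2),b[r0:r1,c0:c1].mean(2); print(n,cv2.phaseCorrelate(A,B,cv2.createHanningWindow((c1-c0,r1-r0),cv2.CV_64F)),np.abs(A-B).mean())
```

```text
196 [(0, 28, 27), (175, 67, 23), (8, 39, 26), (0, 27, 19), (150, 46, 22), (135, 51, 20), (135, 43, 24), (150, 49, 21), (150, 24, 21), (10, 32, 24), (23, 39, 26)]
198 [(170, 32, 24), (0, 57, 27), (170, 32, 24), (8, 78, 36), (21, 187, 83), (21, 194, 109), (21, 195, 111), (20, 175, 73), (0, 85, 30), (160, 36, 21), (0, 33, 23)]
200 [(0, 38, 27), (150, 24, 21), (18, 171, 61), (21, 209, 144), (21, 207, 169), (21, 200, 166), (21, 202, 168), (20, 201, 170), (20, 198, 121), (13, 121, 40), (130, 35, 22)]
202 [(162, 53, 24), (15, 131, 39), (20, 202, 139), (20, 199, 163), (18, 146, 110), (14, 87, 76), (14, 106, 70), (19, 180, 126), (19, 206, 119), (18, 201, 85), (130, 77, 20)]
204 [(162, 61, 21), (19, 167, 64), (20, 205, 168), (19, 149, 130), (3, 21, 111), (13, 39, 136), (28, 166, 126), (27, 135, 87), (18, 181, 97), (19, 234, 96), (6, 116, 22)]
206 [(125, 59, 26), (19, 182, 91), (20, 205, 167), (15, 60, 132), (9, 31, 158), (24, 75, 164), (30, 255, 167), (25, 80, 153), (12, 75, 102), (19, 205, 108), (17, 163, 39)]
208 [(128, 51, 20), (19, 173, 81), (20, 192, 167), (15, 60, 161), (11, 35, 160), (2
[... 524 characters left out ...]
 118), (13, 38, 106), (16, 87, 82), (10, 124, 37), (150, 61, 21), (0, 26, 20)]
216 [(150, 33, 23), (158, 46, 22), (170, 36, 21), (158, 57, 18), (133, 85, 21), (165, 51, 20), (150, 36, 21), (150, 45, 17), (170, 36, 21), (12, 71, 18), (160, 35, 22)]
jig ((0.5479485047436086, -0.04540371861703285), 0.9986998368338043) 2.058072854731813
dops ((0.07000274130847473, -0.04981385910864411), 0.9956385610010164) 5.3351677148846965
plateL ((-0.031583178526013, 0.017711993071339194), 1.0499587058791178) 5.3130434782608695
block ((0.17633605420208198, 0.44195745962959165), 1.0091418086119095) 9.982692307692307
rackdops ((0.029024982085276818, -0.056235285379639066), 0.8938800251154296) 10.217379385964911
```

```bash
python3 -c "
from bench import arm
print(arm.job_done())"
```

```text
the job is handed in; nothing more can be done
None
```

I clamped the jig and handed the job in at about 42 s: the T-bolt was squared under the lips and slid home against the notch bottom. The knob was turned about 0.56 rad past where I estimate it began to bear, judging by the torque; I don't have the judge's result.

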